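# Dig the squeegee out from the back of a crowded hook

### The arm

A 7-joint arm with a two-finger parallel gripper is mounted at the origin on the work surface. World frame = base frame: x ahead of the robot, y to its left, z up, the work surface at z = 0. Lengths are in m, angles in rad, forces in N, time in s.
With the tool pointing down it reaches from about 0.425 to 0.975 m from the base axis. Payload 16.7 kg.
Tool frame: the origin (TCP) lies on the centre line of the jaws, within the pads' length; the fingertips stand 25 mm ahead of it and the grasp point (between the pads) lies 6 mm ahead of it (ctrl.finger_overhang is the distance from the TCP to the fingertips, in m); z points along the fingers, y is the direction in which the jaws open and shut (so a half turn about z gives the same grasp; the last joint's range is limited). The gripper opens to 85 mm and grips with 20 to 120 N. Pads are 22 mm wide; open, the fingers measure 114 mm over their backs; the gripper's body (76 mm by 85 mm) begins 54 mm behind the grasp point. The pads swing forward as they close: fully open they stand 13 mm farther back than shut.
Start: joints at [1.171, 0.426, 0.074, 1.606, -0.034, 1.111, -0.067], TCP at [0.167, -0.654, 0.256] pointing down, gripper open.
Joint ranges: [-2.85, 2.85], [-0.5, 2.14], [-1.23, 1.37], [0.21, 2.46], [-1.02, 4.16], [0.16, 2.05], [-2.73, 2.73]. Speed limits (rad/s): [1.89, 1.89, 2.39, 2.39, 3.01, 3.01, 3.01].

### API

Orientations are given as a unit quaternion [x, y, z, w].
In Python, from cell import ctrl, effector, planner, camera, camera_info, recognise, regions_of, place_of gives the robot as it stands. Calls block until the motion is done:
- ctrl.move_ptp(position, orientation): joint-space move of the TCP to a pose.
- ctrl.move_straight(position, frame=None, max_speed=0.15): straight line of the TCP; frame=None keeps the orientation; max_speed is the mean speed in m/s.
- ctrl.move_joints(angles): joint-space move.
- effector.let_go() and effector.close_gripper(effort=None): open the fingers fully, or close them until they stop; effort is the grip in N (None keeps the last).
- ctrl.sleep(seconds).
- planner.ik(position, orientation): joint angles nearest the present ones, or None.
- camera(name): name is "scene" or "top"; returns (picture, depth): 384x512x3 uint8, red, green, blue; 384x512 float32, m along the optical axis (not along the pixel's ray), 0 where there is no reading.
- camera_info(name): a dict with "fx", "fy", "cx", "cy" (pixels), "eye" and "attitude" of the camera in the world. Camera axes: x right, y up, looking along -z (the intrinsics and any distortion apply to the point x, -y, -z); pixel columns grow to the right and rows downward; lengths in m; the calibration is good to about 2 mm. A picture is of the moment at which its call begins. camera_info takes no time and is no camera call.
A pose or a line that the arm cannot do raises ctrl.MotionError and nothing moves.
- ctrl.sign_off(): hands the job in, once; it reports no verdict.
Trained networks look in the newest picture that a camera, given by its name, has taken for a name from the list of things; names that differ only in an ending like _2 or _b are one class to them, and where a whole thing is asked for, a point or a joint stands for the part that bears it (a point fixed in the world has none). Each returns a list of dicts, best first, with "conf" (0 to 1); they miss things now and then, are a little off and sometimes report something else, mostly with a low value. They report only what shows in the picture. A call takes as long as a camera call.
- recognise(camera, name): "xyz" ([x, y, z] in m, in world coordinates, good to about 4 mm: the middle of the surface that is visible of it).
- regions_of(camera, name): "pixels" (384x512 bool, what is visible of it).
- place_of(camera, name): "xyz" ([x, y, z] in m, in world coordinates, good to about 4 mm: a listed point, or the origin of a listed thing).
Readings, each from a call of its own:
- ctrl.get_t(): time.
- ctrl.get_joint_pos(): joint angles.
- ctrl.get_qd(): joint speeds.
- ctrl.get_joint_torque(): joint torques, N m.
- ctrl.get_tool_pos(): TCP position.
- ctrl.get_tcp_rot(): TCP orientation.
- ctrl.get_ft_force(): force on the tool from outside, world axes, zero at the start.
- ctrl.get_moment(): the same for the moment, N m.
- ctrl.get_width(): opening from 0.0 (shut) to 1.0 (fully open).
Only numpy, scipy, OpenCV 4.12 (cv2) and the standard library are available. Lean on these libraries where they do the work, as an engineer would, in place of code of your own. Each camera call takes 0.05 s, during which the arm holds its last target.

### The job

The squeegee hangs at the back of the crowded hook, behind the skimmer and the brush. Move those two, one at a time, to the spare hook: slide the first all the way back to the stop collar and hang the second in front of it, and with each feel the arm take its weight before you let go, never pressing on the hooks with more than about 10 N. Then lift the squeegee off, lower it blade down into the caddy until it stands on the bottom, and only then let go; leave everything else where it is.

Things in the scene. Friction and masses are not known exactly. Their poses are not given: they have to be found in the camera images.
- full: (All sizes in mm.) Fixed steel hook stand crowded with three tools: base 120 wide, 12 high; upright 46 wide, 307 high; one round springy arm 8 thick (1 mm per 4 N) along its own -x, centre line 285 high. Origin: table height, below the middle of the upright's front face; z up. Tools hang 30 (squeegee), 64, 98 before the upright. A collar 28 across covers the arm's first 22.
- full_tip (a point): Upturned end of the crowded arm, 138 before the upright (the arm is straight and level up to 130). It rises 5 above the arm's line: from hanging, a loop must rise 5 or more, and can rise 28 at most, to pass it.
- spare: Fixed hook stand, empty; same sizes, collar, upturned end, axes and origin as the crowded one, but its arm is clamped in a slot: the arm's centre line lies anywhere from 276 to 294 above the table and no reading tells where. The arm gives 1 mm per 4 N, the rubber collar 1 mm per 1.5 N. A loop touching the collar has its middle 28 before the upright.
- skimmer: Loose steel lint skimmer, about 120 g, a front tool (which is foremost varies): round flat perforated disc 76 across, 6 thick, on a narrow stem, reaching 163 below the origin. Loop like the squeegee's. Origin: middle of the closed loop at its top; x thin direction, along the hook arm and away from the robot, y across, z up. 
- brush: Loose white scrubbing brush, about 120 g, the other front tool: rectangular head 48 wide, 70 long, 16 thick, grey bristles, reaching 163 below the origin. Loop like the squeegee's. Origin: middle of the closed loop at its top; x thin direction, along the hook arm and away from the robot, y across, z up. 
- squeegee: Loose T-shaped window squeegee, about 140 g, rearmost: grey handle, cross blade 90 wide (y), 16 thick (x), reaching 165 below the origin. Origin: middle of the closed loop at its top; x thin direction, along the hook arm and away from the robot, y across, z up. Hanging, the arm's centre line is 14 above the origin.
- squeegee_loop (a point): Middle of the squeegee's loop (its origin). Each loop is a frame 12 thick (x), 36 wide (y), about 50 high, with flat upright sides 8 thick, good to grip from above with a finger either side of the arm; opening 20 wide, from 18 below to 18 above this point.
- squeegee_foot (a point): Middle of the squeegee's blade edge, its lowest point, 165 below its origin.
- caddy: Fixed open-topped narrow grey caddy, 58 (x) by 128 (y) by 95 high, walls 4 thick; on its bottom a soft mat, top 16 above the underside, giving 1 mm per 2 N. Origin: centre of its underside, z up. The squeegee's blade goes in along its y.
- detergent: Bystander: white detergent bottle 80 diameter, 200 high, loose; origin at the centre of its underside. Leave it where it is.
- cleaner: Bystander: clear cleaner bottle 60 diameter, 170 high, loose; origin at the centre of its underside. Leave it where it is.
- saucepan: Bystander: aluminium saucepan 170 diameter, 85 high, loose; origin at the centre of its underside. Leave it where it is.
- cup: Bystander: clear measuring cup 72 diameter, 80 high, standing between the stands beyond the caddy, loose; origin at the centre of its underside. Leave it where it is.
- soap: Bystander: white bar of soap 50 x 80 x 28, loose; origin at the centre of its underside. Leave it where it is.
- peg_box: Bystander: grey open box of pegs 110 x 150 x 55, loose; origin at the centre of its underside. Leave it where it is.
- softener: Bystander: white jar 70 diameter, 130 high, loose; origin at the centre of its underside. Leave it where it is.

How it is judged:
On the way, in this order (a step that is already met when the one before it is completed fails the run):
1. the skimmer or the brush is on the spare hook, slid back to the stop collar (within 6 mm), the arm bearing it (over 0.5 N) while it is still held (((x of skimmer in the frame of spare between -0.118 and -0.02 m and y of skimmer in the frame of spare between -0.013 and 0.013 m and z of skimmer in the frame of spare between 0.258 and 0.286 m and angle between skimmer's own z axis and vertical below 0.25 rad and contact force between skimmer and spare above 0.3 N and x of skimmer in the frame of spare above -0.034 m and contact force between the fingers and skimmer above 1 N and contact force between skimmer and spare above 0.5 N) or (x of brush in the frame of spare between -0.118 and -0.02 m and y of brush in the frame of spare between -0.013 and 0.013 m and z of brush in the frame of spare between 0.258 and 0.286 m and angle between brush's own z axis and vertical below 0.25 rad and contact force between brush and spare above 0.3 N and x of brush in the frame of spare above -0.034 m and contact force between the fingers and brush above 1 N and contact force between brush and spare above 0.5 N))), for 0.2 s.
2. the other one is on the spare hook too, in front of the first, the arm bearing it (over 0.5 N) while it is still held (((x of skimmer in the frame of spare between -0.118 and -0.02 m and y of skimmer in the frame of spare between -0.013 and 0.013 m and z of skimmer in the frame of spare between 0.258 and 0.286 m and angle between each of skimmer, brush's own z axis and vertical below 0.25 rad and contact force between each of skimmer, brush and spare above 0.3 N and x of skimmer in the frame of spare above -0.034 m and x of brush in the frame of spare between -0.118 and -0.02 m and y of brush in the frame of spare between -0.013 and 0.013 m and z of brush in the frame of spare between 0.258 and 0.286 m and contact force between the fingers and brush above 1 N and contact force between brush and spare above 0.5 N) or (x of brush in the frame of spare between -0.118 and -0.02 m and y of brush in the frame of spare between -0.013 and 0.013 m and z of brush in the frame of spare between 0.258 and 0.286 m and angle between each of brush, skimmer's own z axis and vertical below 0.25 rad and contact force between each of brush, skimmer and spare above 0.3 N and x of brush in the frame of spare above -0.034 m and x of skimmer in the frame of spare between -0.118 and -0.02 m and y of skimmer in the frame of spare between -0.013 and 0.013 m and z of skimmer in the frame of spare between 0.258 and 0.286 m and contact force between the fingers and skimmer above 1 N and contact force between skimmer and spare above 0.5 N))), for 0.2 s.
3. the squeegee stands on the caddy's bottom (over 0.5 N), blade down, while it is still held (x of squeegee_foot in the frame of caddy between -0.027 and 0.027 m and y of squeegee_foot in the frame of caddy between -0.06 and 0.06 m and z of squeegee_foot in the frame of caddy below 0.025 m and angle between squeegee's own z axis and vertical below 0.6 rad and contact force between the fingers and squeegee above 1 N and contact force between squeegee and caddy above 0.5 N), for 0.2 s.
At the end, for the whole second after the job is handed in: Skimmer and brush at rest on the spare arm: loop middle 20-118 mm before the upright, 13 mm sideways, 258-286 mm high, tilt under 0.25 rad, one within 6 mm of the collar; squeegee at rest in the caddy, edge inside and under 25 mm above its underside, tilt under 0.6 rad (x of skimmer in the frame of spare between -0.118 and -0.02 m and y of skimmer in the frame of spare between -0.013 and 0.013 m and z of skimmer in the frame of spare between 0.258 and 0.286 m and angle between each of skimmer, brush's own z axis and vertical below 0.25 rad and contact force between each of skimmer, brush and spare above 0.3 N and x of brush in the frame of spare between -0.118 and -0.02 m and y of brush in the frame of spare between -0.013 and 0.013 m and z of brush in the frame of spare between 0.258 and 0.286 m and x of any of skimmer, brush in the frame of spare above -0.034 m and x of squeegee_foot in the frame of caddy between -0.027 and 0.027 m and y of squeegee_foot in the frame of caddy between -0.06 and 0.06 m and z of squeegee_foot in the frame of caddy below 0.025 m and angle between squeegee's own z axis and vertical below 0.6 rad and linear speed of each of skimmer, brush, squeegee below 0.03 m/s and angular speed of each of skimmer, brush, squeegee below 0.4 rad/s); the robot touches nothing.
It fails at once if the spare hook stand is pressed with more than 12 N, or the crowded one with more than 15 N (contact force between anything else and full above 15 N or contact force between anything else and spare above 12 N).
It fails at once if the caddy is pressed with more than 20 N (contact force between anything else and caddy above 20 N).
It fails at once if a bystander is moved by more than 20 mm (distance of any of detergent, cleaner, saucepan, cup, soap, peg_box, softener from where it was at the start of the episode above 0.02 m).
It also fails if it takes over 72 s, if anything falls off the work surface, if the arm or the gripper's body presses on something with over 40 N, if the wrist force passes 120 N, or if a joint passes its speed limit or range.

## Working session

There is one attempt and no reset: what is moved stays moved. The work goes in short steps, each a Python script; the robot and the scene stay as the last script left them, time stands still between calls to the robot, and variables do not carry over. Pictures are saved under pics/ and viewed, and the job is handed in when it is done.

```bash
ls; mkdir -p pics; cat > look.py <<'E'
import numpy as np, cv2
from cell import *
def snap(n,f):
    p,d=camera(n); cv2.imwrite('pics/'+f+'.png',p[:,:,::-1]); np.save('pics/'+f+'.npy',d); return p,d
E
python3 - <<'E'
from look import *
for c in('scene','top'):
    snap(c,c+'0'); i=camera_info(c); print(i)
    for n in ['full','full_tip','spare','skimmer','brush','squeegee','squeegee_loop','caddy','cup','saucepan','detergent','cleaner','softener','soap','peg_box']:
        print(n,[(np.round(r['xyz'],4).tolist(),round(r['conf'],2)) for r in place_of(c,n)[:2]])
print(ctrl.get_t(),ctrl.get_tool_pos(),ctrl.get_tcp_rot(),ctrl.get_ft_force(),ctrl.finger_overhang)
E
```

```text
pics
{'fx': 427.03826766631784, 'fy': 427.03826766631784, 'cx': 258.69494835675346, 'cy': 199.14606120674432, 'eye': array([1.04311004, 0.90092548, 1.19264056]), 'attitude': array([0.08945941, 0.37733862, 0.897003  , 0.21212779])}
full [([0.6699, 0.2206, 0.0032], 0.72)]
full_tip [([0.5345, 0.2195, 0.2876], 0.95), ([0.4324, -0.4528, 0.0001], 0.18)]
spare [([0.6596, -0.1941, -0.0004], 0.75), ([0.4345, -0.4467, -0.0019], 0.73)]
skimmer [([0.6112, 0.2192, 0.2729], 0.72)]
brush [([0.5741, 0.2184, 0.2664], 0.73), ([0.6439, 0.2213, 0.2718], 0.33)]
squeegee [([0.6388, 0.2199, 0.273], 0.84), ([0.4347, -0.4473, 0.0009], 0.48)]
squeegee_loop [([0.6449, 0.2218, 0.2752], 0.71), ([0.6127, 0.2207, 0.2728], 0.52)]
caddy [([0.5232, -0.0142, -0.0025], 0.87), ([0.6606, -0.1916, -0.0013], 0.48)]
cup [([0.6576, -0.0069, 0.0013], 0.84), ([0.4325, -0.4469, -0.0021], 0.73)]
saucepan [([0.4328, -0.4505, 0.0], 0.9)]
detergent [([0.7413, -0.0109, 0.0033], 0.94)]
cleaner [([0.6571, 0.3943, 0.0012], 0.75)]
softener [([0.6554, -0.3692, 0.0004], 0.66), ([0.6099, 0.2213, 0.2717], 0.37)]
soap [([0.5231, -0.0141, -0.
[... 559 characters left out ...]
2711], 0.45)]
squeegee [([0.6448, 0.2259, 0.2681], 0.59)]
squeegee_loop [([0.3742, 0.0164, 0.0016], 0.59), ([0.642, 0.2216, 0.2728], 0.46)]
caddy [([0.524, -0.0185, 0.0042], 0.58)]
cup [([0.6529, -0.0097, 0.0007], 0.64), ([0.6424, 0.2189, 0.1057], 0.24)]
saucepan [([0.4333, -0.4499, -0.0086], 0.92)]
detergent [([0.744, -0.015, 0.0009], 0.66)]
cleaner [([0.6551, 0.3969, -0.001], 0.7)]
softener [([0.6577, -0.3713, 0.0036], 0.78)]
soap [([0.373, 0.0162, -0.0003], 0.87)]
peg_box [([0.6465, 0.2212, 0.2714], 0.61), ([0.4089, 0.4186, 0.0003], 0.58)]
1.6 [ 0.16685617 -0.65402941  0.2563184 ] [ 9.92212265e-01  1.24558506e-01  1.75537488e-05 -6.02532947e-06] [-0.26717944  0.32530364 -1.27874818] 0.025
```

View pictures.

View pics/scene0.png

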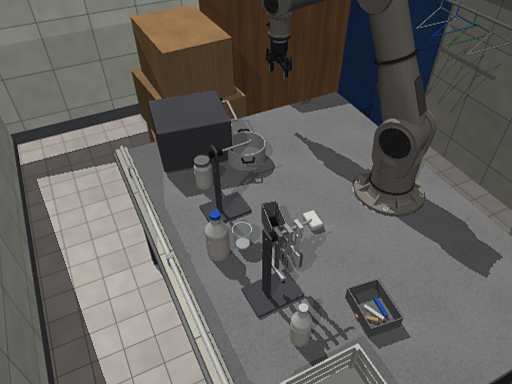

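View pics/top0.png

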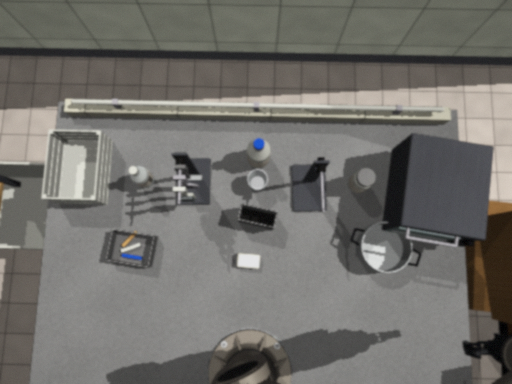

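```bash
cat >> look.py <<'E'
from scipy.spatial.transform import Rotation as R
def cloud(d,c):
    i=camera_info(c); v,u=np.mgrid[0:384,0:512]
    P=np.stack([(u-i['cx'])/i['fx']*d,-(v-i['cy'])/i['fy']*d,-d],-1)
    W=P@R.from_quat(i['attitude']).as_matrix().T+i['eye']; W[d<=0]=np.nan; return W
E
python3 - <<'E'
from look import *
for c in('scene','top'):
    d=np.load(f'pics/{c}0.npy'); W=cloud(d,c); 
    for nm,y0 in(('full',.22),('spare',-.193)):
        m=(abs(W[...,1]-y0)<.06)&(W[...,2]>.262)&(W[...,2]<.33)&(W[...,0]>.48)&(W[...,0]<.75)
        P=W[m]; print(c,nm,len(P))
        for p in P[np.argsort(P[:,0])]:
          if nm=='spare' : print(np.round(p,3).tolist(),end=' ')
        print()
        # upright 
        m=(abs(W[...,1]-y0)<.05)&(W[...,2]>.05)&(W[...,2]<.25)&(W[...,0]>.64)&(W[...,0]<.72)
        P=W[m]; 
        if len(P): print('upright',len(P),P.min(0),P.max(0),np.median(P,0))
        m=(abs(W[...,1]-y0)<.1)&(W[...,2]>.005)&(W[...,2]<.02)&(W[...,0]>.5)&(W[...,0]<.8)
        P=W[m]; 
        if len(P): print('base',len(P),np.percentile(P,[2,50,98],axis=0),cv2.minAreaRect(P[:,:2].astype(np.float32)*1000))
    p=cv2.imread(f'pics/{c}0.png')
    cr=p[110:300,160:350]; cv2.imwrite(f'pics/{c}0z.png',cv2.resize(cr,None,fx=3.1,fy=3.1,interpolation=cv2.INTER_CUBIC))
E
```

```text
scene full 536

upright 582 [0.64000557 0.19299755 0.05039961] [0.68393919 0.26775665 0.24992629] [0.68016787 0.22871002 0.15277649]
base 1463 [[0.57251438 0.16551406 0.0056263 ]
 [0.66289209 0.23453108 0.01116988]
 [0.73832882 0.28298084 0.01613575]] ((652.8377075195312, 217.37013244628906), (282.0044250488281, 182.14833068847656), 0.4473554193973541)
scene spare 210
[0.521, -0.2, 0.288] [0.522, -0.198, 0.293] [0.524, -0.202, 0.283] [0.525, -0.199, 0.294] [0.527, -0.196, 0.292] [0.529, -0.201, 0.29] [0.529, -0.2, 0.286] [0.531, -0.197, 0.284] [0.531, -0.204, 0.289] [0.535, -0.196, 0.286] [0.536, -0.194, 0.292] [0.537, -0.2, 0.289] [0.537, -0.207, 0.284] [0.537, -0.199, 0.285] [0.541, -0.199, 0.282] [0.542, -0.205, 0.287] [0.543, -0.194, 0.29] [0.546, -0.198, 0.284] [0.546, -0.196, 0.29] [0.549, -0.199, 0.285] [0.55, -0.196, 0.292] [0.553, -0.198, 0.291] [0.553, -0.199, 0.282] [0.555, -0.194, 0.29] [0.556, -0.201, 0.29] [0.557, -0.199, 0.287] [0.558, -0.196, 0.285] [0.561, -0.197, 0.29] [0.564, -0.191, 0.291] [0.564, -0.199, 0.29] [0.565, -0.198, 0.286] [0.566, -0.195, 0.284] [0.568,
[... 11089 characters left out ...]
 [0.673, -0.205, 0.289] [0.673, -0.191, 0.3] [0.674, -0.197, 0.298] [0.674, -0.195, 0.296] [0.674, -0.189, 0.296] [0.674, -0.186, 0.295] [0.674, -0.201, 0.295] [0.675, -0.184, 0.292] [0.676, -0.2, 0.302] [0.676, -0.205, 0.29] [0.676, -0.197, 0.299] [0.677, -0.192, 0.297] [0.677, -0.195, 0.297] [0.677, -0.189, 0.296] [0.677, -0.186, 0.294] 
upright 142 [ 0.65564324 -0.21619067  0.05125777] [ 0.66317231 -0.1706057   0.24835506] [ 0.65733639 -0.18686628  0.13257903]
base 1386 [[ 0.52694224 -0.27699304  0.005197  ]
 [ 0.62442158 -0.18220306  0.01159075]
 [ 0.77652912 -0.10452428  0.01799002]] ((650.5191650390625, -193.27224731445312), (298.3969421386719, 197.34324645996094), 0.06344075500965118)
```

View pics/scene0z.png

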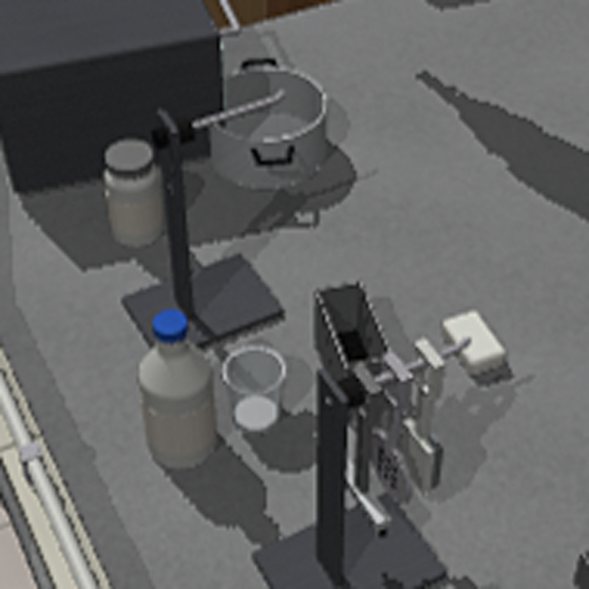

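View pics/top0z.png

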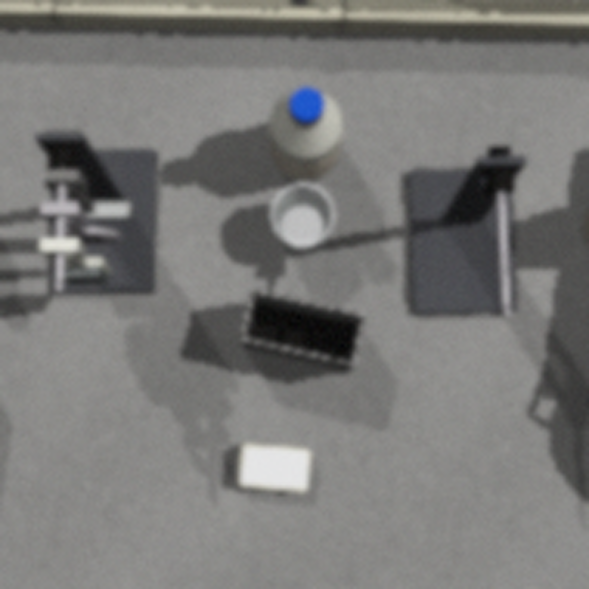

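```bash
python3 - <<'E'
from look import *
for c in('scene','top'):
    d=np.load(f'pics/{c}0.npy'); W=cloud(d,c); X,Y,Z=[W[...,k] for k in range(3)]
    s=W[(abs(Y+.196)<.016)&(Z>.28)&(Z<.3)&(X>.53)&(X<.63)]
    print(c,'spare arm',np.polyfit(s[:,0]-.66,s[:,1],1),np.median(s[:,2]),np.percentile(s[:,2],90))
    s=W[(abs(Y+.193)<.04)&(Z>.303)&(Z<.32)]; print('spare upr top',cv2.minAreaRect(s[:,:2].astype(np.float32)*1000),s.mean(0),s[:,0].min())
    s=W[(abs(Y-.22)<.04)&(Z>.295)&(Z<.32)&(X>.65)]; print('full upr top',cv2.minAreaRect(s[:,:2].astype(np.float32)*1000),s.mean(0),s[:,0].min())
    s=W[(abs(Y-.22)<.014)&(Z>.275)&(Z<.3)&(X>.52)&(X<.66)]; print('full arm',np.polyfit(s[:,0]-.67,s[:,1],1),len(s),s[:,0].min())
    s=W[(abs(Y-.22)<.05)&(Z>.283)&(Z<.32)&(X>.55)&(X<.655)]
    s=W[(abs(Y+.015)<.1)&(abs(X-.523)<.06)&(Z>.085)&(Z<.105)]; print('caddy rim',cv2.minAreaRect(s[:,:2].astype(np.float32)*1000),np.median(s[:,2]))
    # loops
    s=W[(abs(Y-.22)<.03)&(Z>.285)&(Z<.33)&(X>.545)&(X<.66)&(abs(Y-.22)>.008)]
    print('loops hist',np.histogram(s[:,0],np.arange(.545,.664,.004)),np.percentile(s[:,2],[50,95]))
E
```

```text
scene spare arm [ 0.04380687 -0.19324816] 0.28768210976080943 0.2912201437985266
spare upr top ((664.12939453125, -191.535888671875), (8.997725486755371, 42.80467987060547), 2.649643898010254) [ 0.66450931 -0.19177482  0.30614699] 0.6596771418140388
full upr top ((667.315185546875, 222.65704345703125), (31.587820053100586, 46.58427047729492), 4.119688510894775) [0.67320086 0.22430525 0.30137755] 0.6515539220827435
full arm [0.03141663 0.22289247] 215 0.5349629676566933
caddy rim ((526.2606811523438, -13.31640625), (134.38421630859375, 59.649696350097656), 79.33610534667969) 0.0923499699738165
loops hist (array([ 0,  0,  0,  0,  0,  0,  5, 12, 12, 11,  0,  0,  0,  0,  2,  8, 11,
       18,  2,  0,  0,  0,  0, 10, 10, 15,  4,  5,  6]), array([0.545, 0.549, 0.553, 0.557, 0.561, 0.565, 0.569, 0.573, 0.577,
       0.581, 0.585, 0.589, 0.593, 0.597, 0.601, 0.605, 0.609, 0.613,
       0.617, 0.621, 0.625, 0.629, 0.633, 0.637, 0.641, 0.645, 0.649,
       0.653, 0.657, 0.661])) [0.29399158 0.2974626 ]
top spare arm [ 0.03860205 -0.19433733] 0.28959705223265364 0.2934358005981367
spare upr top
[... 222 characters left out ...]
237426758, 26.43740463256836), 89.97335052490234) [0.66711409 0.22225387 0.3026328 ] 0.650540074246243
full arm [0.01254362 0.220637  ] 239 0.5306304626829679
caddy rim ((522.2396240234375, -12.248573303222656), (127.86347961425781, 58.778106689453125), 79.14778900146484) 0.09478731493523118
loops hist (array([ 0,  0,  0,  0,  0, 12,  6,  9,  3,  0,  0,  0,  0,  1, 14,  9, 11,
        4,  0,  0,  0,  1, 11, 10,  8,  3,  5,  6,  4]), array([0.545, 0.549, 0.553, 0.557, 0.561, 0.565, 0.569, 0.573, 0.577,
       0.581, 0.585, 0.589, 0.593, 0.597, 0.601, 0.605, 0.609, 0.613,
       0.617, 0.621, 0.625, 0.629, 0.633, 0.637, 0.641, 0.645, 0.649,
       0.653, 0.657, 0.661])) [0.29575006 0.30040394]
```

```bash
cat >> look.py <<'E'
FULL=(np.array([.672,.221]),.022); SPARE=(np.array([.660,-.1938]),.041); CAD=(np.array([.5235,-.0145]),-.188)
def q(yaw): return np.array([np.cos(yaw/2),np.sin(yaw/2),0,0])
def pt(S,x,y,z):
    o,t=S; return np.array([o[0]+x*np.cos(t)-y*np.sin(t),o[1]+x*np.sin(t)+y*np.cos(t),z])
def ft(n=10):
    f=[]
    for _ in range(n): f.append(ctrl.get_ft_force()); ctrl.sleep(.01)
    return np.mean(f,0)
GO=.012 # TCP above loop origin
def st(): print('t %.2f'%ctrl.get_t(),'tcp',np.round(ctrl.get_tool_pos(),4),'w %.3f'%ctrl.get_width(),'ft',np.round(ft(5),2))
E
python3 - <<'E'
from look import *
for n,S,x,z in(('b',FULL,-.098,.283),('bx',FULL,-.17,.299),('sq',FULL,-.03,.283),('sp0',SPARE,-.17,.2995),('spc',SPARE,-.026,.29),('cad',CAD,0,.193)):
    j=planner.ik(pt(S,x,0,z),q(S[1])); print(n,None if j is None else np.round(j,2))
f=[]
t=ctrl.get_t()
for _ in range(8): f.append(ctrl.get_ft_force())
print(np.std(f,0),np.mean(f,0),ctrl.get_t()-t)
ctrl.move_straight([.167,-.654,.43],max_speed=.3)
st()
ctrl.move_ptp(pt(FULL,-.098,0,.40),q(FULL[1])); st()
snap('scene','s1'); snap('top','t1')
E
```

```text
b [ 0.2   0.44 -0.89  1.68  0.36  1.2  -2.32]
bx [ 0.37  0.35 -1.09  1.8   0.34  1.2  -2.38]
sq [ 0.13  0.53 -0.81  1.53  0.39  1.26 -2.28]
sp0 [ 0.47  0.16 -0.23  1.87  0.04  1.12 -1.3 ]
spc [ 0.36  0.39 -0.22  1.58  0.09  1.18 -1.4 ]
cad [ 0.32  0.29 -0.48  1.98  0.17  0.91 -2.01]
[5.55111512e-17 0.00000000e+00 0.00000000e+00] [-0.26717944  0.32530364 -1.27874818] 0.0
t 2.33 tcp [ 0.167  -0.6539  0.4302] w 1.000 ft [-0.03  0.07 -0.23]
t 5.72 tcp [0.5744 0.2182 0.3999] w 1.001 ft [ 0.15 -0.19  0.48]
```

```bash
python3 - <<'E'
import cv2,numpy as np
a=cv2.imread('pics/s1.png')[180:310,220:350];b=cv2.imread('pics/t1.png')[130:230,130:230]
a=cv2.resize(a,(400,400),interpolation=2);b=cv2.resize(b,(400,400),interpolation=2)
cv2.imwrite('pics/c1.png',np.hstack([a,b]))
from look import *
print(np.round(ctrl.get_joint_pos(),2))
E
```

```text
[ 0.3   0.4  -1.05  1.51  0.35  1.43 -2.31]
```

View pics/c1.png

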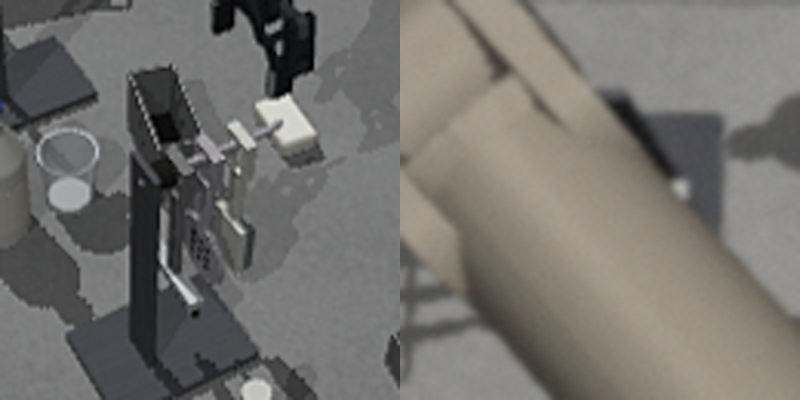

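```bash
python3 - <<'E'
from look import *
f0=ft(5)
ctrl.move_straight(pt(FULL,-.098,0,.315),max_speed=.2)
ctrl.move_straight(pt(FULL,-.098,0,.283),max_speed=.08); st()
f1=ft(5)
effector.close_gripper(40); st()
snap('scene','s2')
print('d',ft(5)-f1)
p,_=snap('scene','s2'); a=cv2.resize(p[180:310,220:350,::-1],(500,500),interpolation=2); cv2.imwrite('pics/c2.png',a)
E
```

```text
t 7.03 tcp [0.574  0.2189 0.2829] w 0.997 ft [-0.01  0.14  0.24]
t 7.62 tcp [0.5741 0.2188 0.2831] w 0.414 ft [ 0.27 -0.01  0.32]
d [ 0.20404889 -0.31750182  0.72424715]
```

View pics/c2.png

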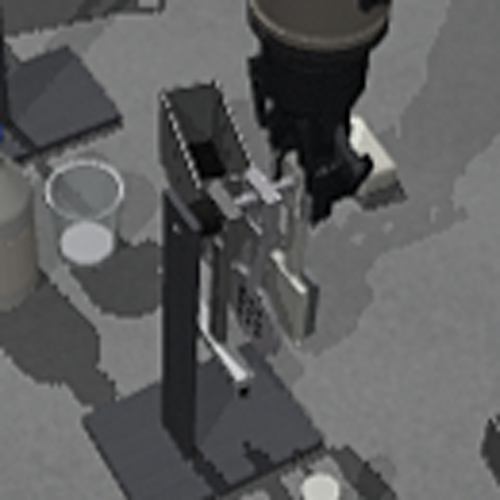

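```bash
python3 - <<'E'
from look import *
ctrl.move_straight(pt(FULL,-.098,0,.2995),max_speed=.06); st()
ctrl.move_straight(pt(FULL,-.18,0,.2995),max_speed=.1); st()
ctrl.move_straight(pt(SPARE,-.18,0,.2995),frame=q(SPARE[1]),max_speed=.2); st()
ctrl.sleep(.3); st()
snap('top','t3'); p,_=snap('scene','s3')
a=cv2.resize(p[110:310,180:350,::-1],(500,590),interpolation=2); cv2.imwrite('pics/c3.png',a)
E
```

```text
t 8.23 tcp [0.5741 0.2189 0.2999] w 0.414 ft [ 0.01  0.34 -1.26]
t 9.24 tcp [0.4926 0.2169 0.2995] w 0.417 ft [ 0.19  0.25 -1.88]
t 11.53 tcp [ 0.4803 -0.2004  0.2996] w 0.416 ft [-0.48  0.06 -1.27]
t 11.87 tcp [ 0.4802 -0.2011  0.2995] w 0.419 ft [ 0.    0.11 -1.3 ]
```

View pics/c3.png

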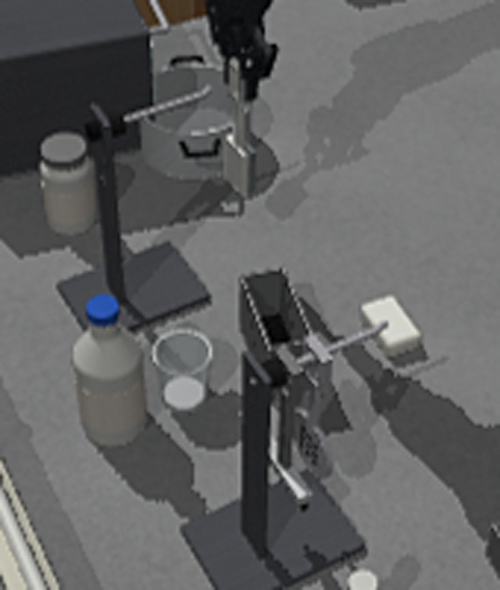

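View pics/t3.png

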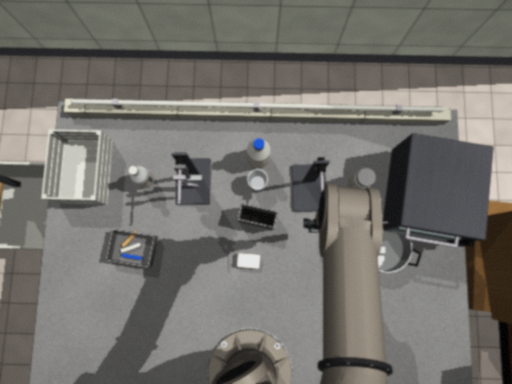

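```bash
python3 - <<'E'
from look import *
f0=ft(10); print(f0)
x=-.18
def go(x,z=.2995,v=.1): ctrl.move_straight(pt(SPARE,x,0,z),max_speed=v)
go(-.152)
for x in (-.144,-.138,-.132,-.124,-.115,-.105):
    go(x,v=.06); d=ft(4)-f0; print(x,np.round(d,2))
    if np.linalg.norm(d)>3: print('STOP');raise SystemExit
go(-.05); d=ft(5)-f0; print(-.05,np.round(d,2)); st()
E
```

```text
[-0.13147279  0.03818796 -1.17008225]
-0.144 [ 0.02  0.01 -0.07]
-0.138 [0.14 0.09 0.22]
-0.132 [0.03 0.26 0.16]
-0.124 [ 0.14 -0.09 -0.3 ]
-0.115 [ 0.47  0.16 -0.06]
-0.105 [-0.23  0.27 -0.24]
-0.05 [-0.11 -0.25  0.04]
t 15.15 tcp [ 0.6096 -0.1959  0.2994] w 0.416 ft [-0.49  0.23 -1.38]
```

```bash
python3 - <<'E'
from look import *
f0=ft(8)
def go(x,z=.2995,v=.06): ctrl.move_straight(pt(SPARE,x,0,z),max_speed=v)
go(-.038)
x=-.038
while x<-.016:
    d=ft(4)-f0; print(round(x,4),np.round(d,2))
    if d[0]<-1.3: break
    x+=.0012; go(x)
st(); print(ft(8)-f0)
E
```

```text
-0.038 [ 0.24  0.17 -0.11]
-0.0368 [-0.18 -0.35 -0.41]
-0.0356 [-0.06 -0.08  0.01]
-0.0344 [-0.58  0.09 -0.39]
-0.0332 [ 0.2   0.57 -0.21]
-0.032 [-0.05 -0.12  0.16]
-0.0308 [ 0.28 -0.29 -0.17]
-0.0296 [-0.18  0.01 -0.45]
-0.0284 [-1.92 -0.02  0.16]
t 17.91 tcp [ 0.6315 -0.195   0.2994] w 0.414 ft [-1.79  0.26 -0.84]
[-1.91958273 -0.4338105   0.35402884]
```

```bash
python3 - <<'E'
from look import *
X=-.0291
def go(z,v=.06): ctrl.move_straight(pt(SPARE,X,0,z),max_speed=v)
go(.2995); f0=ft(10); print(f0)
z=.2945; go(z)
while z>.270:
    d=ft(4)-f0; print(round(z,4),np.round(d,2))
    if d[2]>1.4: break
    z-=.001; go(z)
st(); d=ft(10)-f0;print(d)
if d[2]<2.2: z-=.0003; go(z); print(ft(10)-f0)
ctrl.sleep(.3); st()
p,_=snap('scene','s4')
a=cv2.resize(p[110:310,180:350,::-1],(500,590),interpolation=2); cv2.imwrite('pics/c4.png',a)
E
```

```text
[-1.00042032 -0.49424    -1.44930957]
0.2945 [-0.05  0.23 -0.41]
0.2935 [-0.29  0.27  0.14]
0.2925 [0.11 0.42 0.46]
0.2915 [-0.5   0.12  0.34]
0.2905 [0.39 0.39 0.13]
0.2895 [0.48 0.67 0.33]
0.2885 [-0.3   0.49  0.14]
0.2875 [-0.    0.6   0.44]
0.2865 [0.4  0.38 0.41]
0.2855 [0.48 0.12 0.7 ]
0.2845 [0.04 0.74 1.18]
0.2835 [-0.48  0.04  4.03]
t 21.75 tcp [ 0.631  -0.195   0.2837] w 0.414 ft [-1.58 -0.35  2.41]
[-0.55375324  0.38990826  3.82945763]
t 22.18 tcp [ 0.631  -0.195   0.2836] w 0.415 ft [-1.23  0.45  2.79]
```

View pics/c4.png

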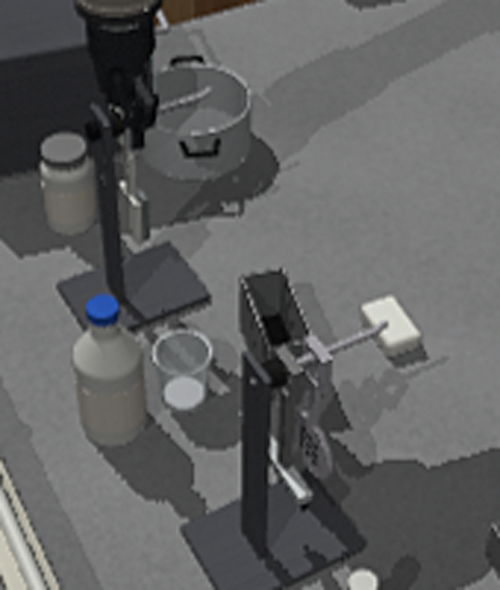

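```bash
python3 - <<'E'
from look import *
ctrl.move_straight(pt(SPARE,-.0291,0,.2841),max_speed=.03); st()
effector.let_go(); st()
ctrl.move_straight(pt(SPARE,-.0291,0,.36),max_speed=.12)
ctrl.move_straight(pt(FULL,-.064,0,.36),frame=q(FULL[1]),max_speed=.25); st()
print(np.round(ctrl.get_joint_pos(),2))
p,_=snap('scene','s5')
for n in('brush','skimmer','squeegee_loop'):
  print(n,[(np.round(r['xyz'],4).tolist(),round(r['conf'],2)) for r in place_of('scene',n)[:2]])
a=cv2.resize(p[110:310,180:350,::-1],(500,590),interpolation=2); cv2.imwrite('pics/c5.png',a)
E
```

```text
t 22.52 tcp [ 0.6309 -0.195   0.284 ] w 0.415 ft [-0.42 -0.19  1.34]
t 23.11 tcp [ 0.6309 -0.195   0.2841] w 0.997 ft [ 0.33  0.15 -0.32]
t 25.74 tcp [0.6083 0.2184 0.3599] w 1.003 ft [-0.16 -0.23  0.08]
[ 0.24  0.46 -0.96  1.5   0.38  1.38 -2.3 ]
brush []
skimmer [([0.612, 0.2222, 0.2731], 0.96), ([0.6413, 0.222, 0.2735], 0.53)]
squeegee_loop [([0.6453, 0.2225, 0.2691], 0.55), ([0.6328, -0.196, 0.2667], 0.36)]
```

View pics/c5.png

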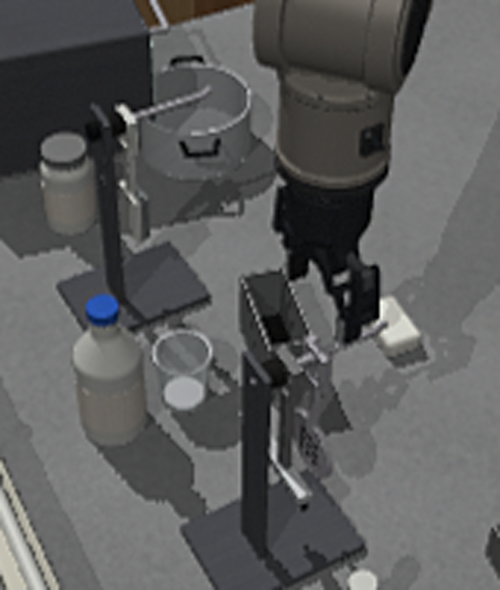

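```bash
python3 - <<'E'
from look import *
X=-.062
ctrl.move_straight(pt(FULL,X,0,.315),max_speed=.15)
ctrl.move_straight(pt(FULL,X,0,.283),max_speed=.08)
effector.close_gripper(40); st()
ctrl.move_straight(pt(FULL,X,0,.2995),max_speed=.06); st()
ctrl.move_straight(pt(FULL,-.18,0,.2995),max_speed=.12); st()
p,_=snap('scene','s6')
a=cv2.resize(p[110:310,180:350,::-1],(500,590),interpolation=2); cv2.imwrite('pics/c6.png',a)
E
```

```text
t 27.49 tcp [0.6101 0.2197 0.2831] w 0.417 ft [0.44 0.23 0.7 ]
t 27.96 tcp [0.6101 0.2197 0.2999] w 0.419 ft [-0.25  0.17 -1.46]
t 29.13 tcp [0.4926 0.2169 0.2994] w 0.412 ft [-0.5  0.1 -0.9]
```

View pics/c6.png

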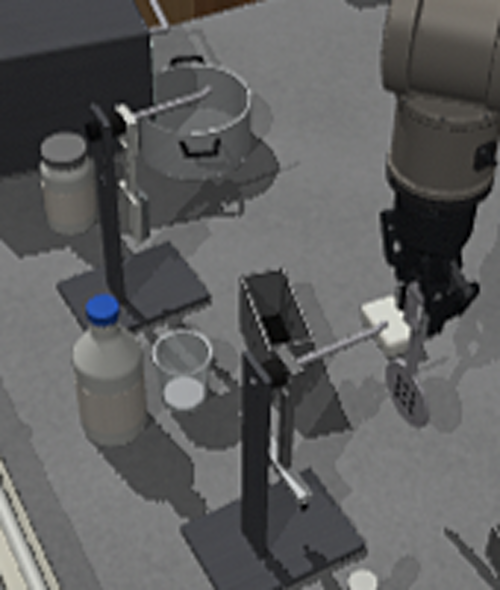

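```bash
python3 - <<'E'
from look import *
ctrl.move_straight(pt(SPARE,-.17,0,.2985),frame=q(SPARE[1]),max_speed=.22); ctrl.sleep(.15)
f0=ft(8); print(f0)
def go(x,z=.2985,v=.06): ctrl.move_straight(pt(SPARE,x,0,z),max_speed=v)
for x in (-.140,-.130,-.115):
    go(x,v=.08); d=ft(4)-f0; print(x,np.round(d,2))
    if np.linalg.norm(d)>3: print('STOP');raise SystemExit
X=-.066
go(X,v=.1); f0=ft(8); print(f0)
z=.288; go(X,z)
while z>.278:
    d=ft(4)-f0; print(round(z,4),np.round(d,2))
    if d[2]>1.6: break
    z-=.0008; go(X,z)
ctrl.sleep(.3); st(); print(ft(6)-f0)
snap('top','t7');p,_=snap('scene','s7')
a=cv2.resize(p[110:310,180:350,::-1],(500,590),interpolation=2); cv2.imwrite('pics/c7.png',a)
E
```

```text
[-0.11451658  0.14574971 -0.94019159]
-0.14 [-0.06 -0.04  0.14]
-0.13 [ 0.03  0.36 -0.2 ]
-0.115 [-0.15 -0.34  0.41]
[ 0.00680431 -0.33813488 -0.80771926]
0.288 [ 0.03  0.12 -0.27]
0.2872 [-0.21  0.23  0.23]
0.2864 [-0.45  0.56 -0.1 ]
0.2856 [ 0.3   0.31 -0.14]
0.2848 [ 0.19 -0.03 -0.11]
0.284 [-0.13  0.64 -0.44]
0.2832 [0.13 0.44 2.21]
t 35.80 tcp [ 0.5941 -0.1965  0.2832] w 0.419 ft [0.01 0.61 0.39]
[-0.31158985  0.12721316  1.54396177]
```

View pics/c7.png

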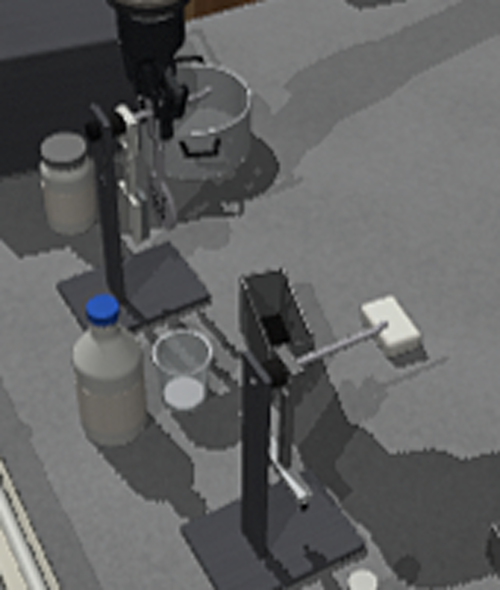

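```bash
python3 - <<'E'
from look import *
ctrl.move_straight(pt(SPARE,-.066,0,.2828),max_speed=.02); ctrl.sleep(.25); st()
effector.let_go(); st()
ctrl.move_straight(pt(SPARE,-.066,0,.36),max_speed=.12)
ctrl.move_straight(pt(FULL,-.029,0,.36),frame=q(FULL[1]),max_speed=.25); st()
p,_=snap('scene','s8')
for n in('squeegee_loop','caddy','skimmer','brush'):
  print(n,[(np.round(r['xyz'],4).tolist(),round(r['conf'],2)) for r in place_of('scene',n)[:2]])
a=cv2.resize(p[110:310,180:350,::-1],(500,590),interpolation=2); cv2.imwrite('pics/c8.png',a)
E
```

```text
t 36.49 tcp [ 0.5941 -0.1965  0.2828] w 0.411 ft [-0.25 -0.31  1.85]
t 37.08 tcp [ 0.594  -0.1965  0.2828] w 0.998 ft [ 0.05  0.47 -0.05]
t 39.74 tcp [0.6433 0.2191 0.36  ] w 0.998 ft [ 0.35 -0.15 -0.05]
squeegee_loop [([0.6444, 0.2227, 0.2734], 0.56)]
caddy [([0.5253, -0.012, -0.0026], 0.59)]
skimmer [([0.595, -0.197, 0.2714], 0.6)]
brush [([0.6317, -0.1944, 0.2682], 0.49)]
```

View pics/c8.png

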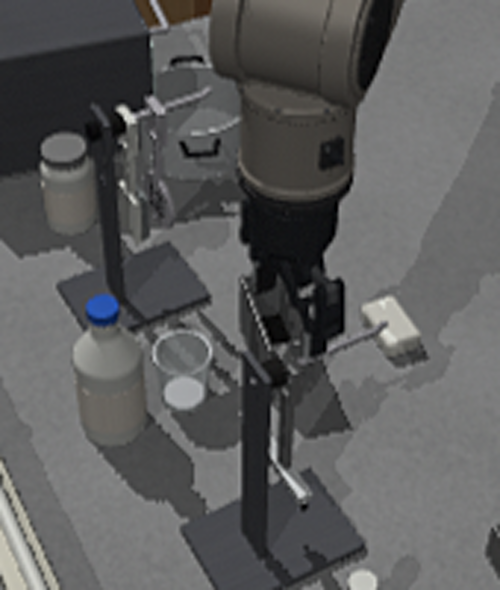

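```bash
python3 - <<'E'
from look import *
X=-.0285
ctrl.move_straight(pt(FULL,X,0,.315),max_speed=.15)
f0=ft(5)
ctrl.move_straight(pt(FULL,X,0,.283),max_speed=.06); print(ft(4)-f0)
effector.close_gripper(40); st()
ctrl.move_straight(pt(FULL,X,0,.2995),max_speed=.06); st()
ctrl.move_straight(pt(FULL,-.185,0,.2995),max_speed=.12); st()
p,_=snap('scene','s9')
print([(np.round(r['xyz'],4).tolist(),round(r['conf'],2)) for r in place_of('scene','squeegee_foot')[:2]])
a=cv2.resize(p[110:310,180:350,::-1],(500,590),interpolation=2); cv2.imwrite('pics/c9.png',a)
for z in(.3,.19):
    j=planner.ik(pt(CAD,0,0,z),q(CAD[1])); print(None if j is None else np.round(j,2))
E
```

```text
[ 0.233541   -0.76705336 -0.25126768]
t 41.75 tcp [0.6436 0.2204 0.2832] w 0.416 ft [ 0.43 -0.3   1.06]
t 42.22 tcp [0.6436 0.2204 0.2999] w 0.415 ft [ 0.13  0.13 -1.94]
t 43.71 tcp [0.4876 0.2169 0.2994] w 0.416 ft [-0.07 -0.13 -1.13]
[([0.4845, 0.2186, 0.1244], 0.69), ([0.3719, 0.014, -0.0047], 0.4)]
[ 0.69  0.24 -0.9   1.85  0.21  1.15 -2.04]
[ 0.6   0.36 -0.83  1.97  0.33  0.95 -2.15]
```

View pics/c9.png

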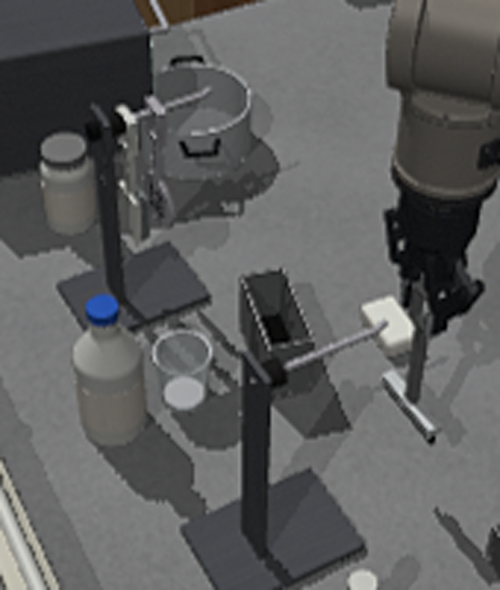

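```bash
python3 - <<'E'
from look import *
ctrl.move_straight(pt(CAD,0,0,.306),frame=q(CAD[1]),max_speed=.2); ctrl.sleep(.3); st()
W=[]
p,d=snap('scene','s10')
c=cloud(d,'scene')
X,Y,Z=c[...,0],c[...,1],c[...,2]
s=c[(abs(Y+.015)<.1)&(abs(X-.523)<.06)&(Z>.085)&(Z<.105)]; print('rim',cv2.minAreaRect(s[:,:2].astype(np.float32)*1000))
s=c[(abs(Y+.015)<.1)&(abs(X-.523)<.06)&(Z>.12)&(Z<.16)]; print('blade',cv2.minAreaRect(s[:,:2].astype(np.float32)*1000),s.mean(0))
a=cv2.resize(p[150:310,200:350,::-1],(560,597),interpolation=2); cv2.imwrite('pics/c10.png',a)
E
```

```text
t 45.48 tcp [ 0.5235 -0.014   0.306 ] w 0.415 ft [-0.15  0.36 -1.59]
rim ((527.1693725585938, -12.561065673828125), (134.05653381347656, 58.305572509765625), 79.56635284423828)
blade ((523.8616333007812, -11.393142700195312), (90.74564361572266, 16.714115142822266), 80.09031677246094) [ 0.52742695 -0.00156822  0.15151965]
```

View pics/c10.png

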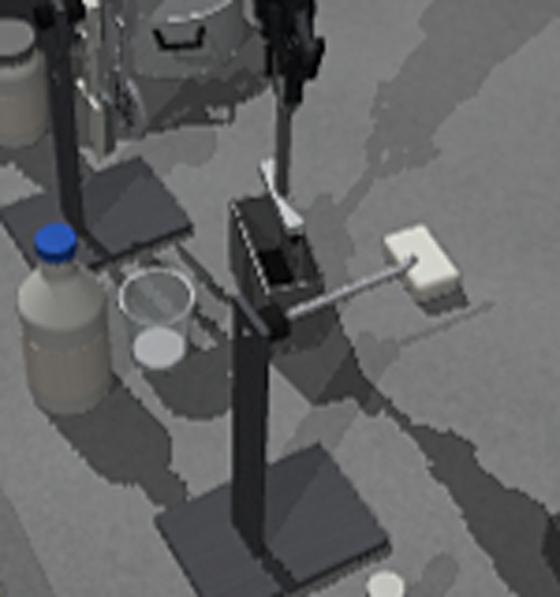

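```bash
python3 - <<'E'
from look import *
f0=ft(8); z=.26; ok=True
def go(z,v=.08): ctrl.move_straight(pt(CAD,0.0015,0.001,z),max_speed=v)
go(.275)
for z in (.262,.25,.235,.22,.205):
    go(z); d=ft(4)-f0; print(z,np.round(d,2))
    if np.linalg.norm(d)>3: raise SystemExit('STOP')
f0=ft(8)
while z>.184:
    d=ft(4)-f0; print(round(z,4),np.round(d,2))
    if d[2]>2: break
    z-=.0013; go(z,.04)
ctrl.sleep(.35); st(); print(ft(6)-f0)
p,_=snap('scene','s11')
a=cv2.resize(p[150:310,200:350,::-1],(560,597),interpolation=2); cv2.imwrite('pics/c11.png',a)
E
```

```text
0.262 [ 0.07 -0.1   0.24]
0.25 [-0.23 -0.44  0.53]
0.235 [ 0.14 -0.56  0.42]
0.22 [ 0.09 -0.2   0.71]
0.205 [ 0.15 -0.73  0.11]
0.205 [ 0.16 -0.22 -0.01]
0.2037 [ 0.42 -0.3  -0.25]
0.2024 [ 0.62 -0.66 -0.08]
0.2011 [-0.12 -0.1  -0.19]
0.1998 [ 0.34 -0.34 -0.32]
0.1985 [-0.04 -0.58 -0.18]
0.1972 [ 0.17 -0.04 -0.09]
0.1959 [ 0.18 -0.46 -0.68]
0.1946 [ 0.31 -0.58 -0.35]
0.1933 [ 0.19 -0.77 -0.68]
0.192 [ 0.04 -0.04  1.38]
0.1907 [ 0.06 -0.36  3.43]
t 51.52 tcp [ 0.5252 -0.0138  0.1908] w 0.414 ft [-0.09  0.34  2.6 ]
[ 0.09974802 -0.28229492  3.69799376]
```

View pics/c11.png

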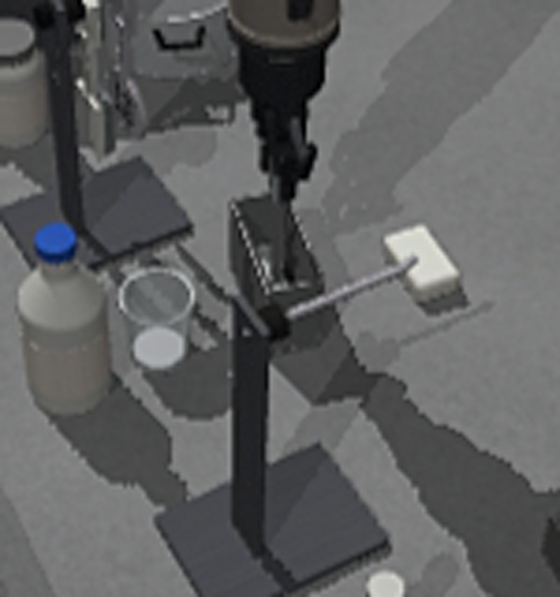

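Stands on the mat with about 3.7 N, as expected near z 0.191. I'll ease off slightly, release, retract and check.

```bash
python3 - <<'E'
from look import *
ctrl.move_straight(pt(CAD,0.0015,0.001,.1915),max_speed=.03); st()
effector.let_go()
ctrl.move_straight(pt(CAD,0.0015,0.001,.30),max_speed=.12); 
ctrl.move_straight([.45,0,.42],max_speed=.2); ctrl.sleep(.3); st()
snap('top','t12');p,_=snap('scene','s12')
for n in('squeegee_foot','squeegee_loop','skimmer','brush','cup','detergent','soap'):
  print(n,[(np.round(r['xyz'],4).tolist(),round(r['conf'],2)) for r in place_of('scene',n)[:2]])
a=cv2.resize(p[110:310,180:350,::-1],(500,590),interpolation=2); cv2.imwrite('pics/c12.png',a)
E
```

```text
t 51.91 tcp [ 0.5251 -0.0138  0.1915] w 0.415 ft [0.55 0.65 1.48]
t 54.72 tcp [ 0.4501 -0.      0.4194] w 0.995 ft [ 0.03  0.09 -0.29]
squeegee_foot [([0.5248, -0.0127, 0.012], 0.66)]
squeegee_loop [([0.5275, -0.0152, 0.1834], 0.65), ([0.5221, -0.0166, -0.0009], 0.44)]
skimmer [([0.5934, -0.194, 0.2728], 0.81)]
brush [([0.6318, -0.1954, 0.2691], 0.7)]
cup [([0.6546, -0.0072, -0.0002], 0.71)]
detergent [([0.7409, -0.0097, 0.0043], 0.72), ([0.5258, -0.013, 0.0184], 0.5)]
soap [([0.5271, -0.011, 0.1809], 0.74), ([0.3718, 0.0122, -0.0041], 0.6)]
```

View pics/c12.png

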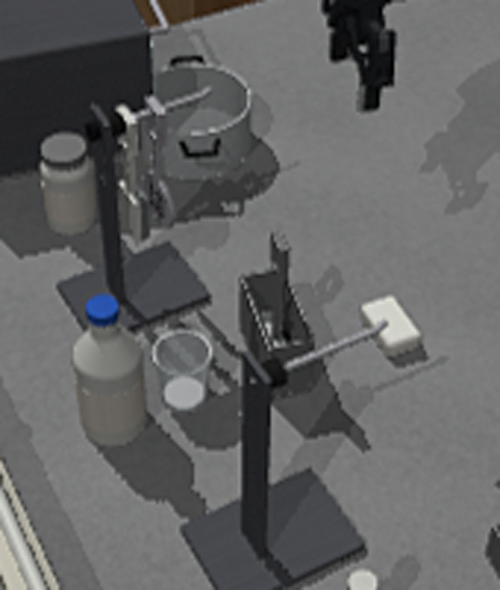

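```bash
python3 - <<'E'
from look import *
ctrl.sleep(.3); ctrl.sign_off(); print(ctrl.get_t())
E
```

```text
the job is handed in; nothing more can be done
the job is handed in; nothing more can be done
```

The job is done and handed in at about 55 s of the 72 s allowed; the robot reported no verdict.

- **Brush:** it went to the spare hook first. I slid it back until the collar was felt at about 1.9 N, backed off slightly, and lowered it until the arm bore about 4 N before letting go.
- **Skimmer:** it hangs about 37 mm in front of the brush. The arm bore roughly 2 N or a little more while I still held it, then I let go.
- **Squeegee:** I lifted it off, turned it to the caddy's angle and lowered it blade down. It was pressing on the mat with about 3.7 N when it stood; I eased off to about 3 N and then released.

**Last checks:** the final picture and network positions show:
- The brush loop is about 28 mm from the spare upright, which is at the collar.
- The skimmer loop is about 67 mm from the spare upright, with both loops 269–273 mm high.
- The squeegee stands nearly upright in the caddy, its edge read at about 12 mm above the underside. The mat top is at 16 mm, so that reading is low by the network's usual error.
- The cup, detergent and soap are where they were, within measuring error. I did not re-measure the saucepan, cleaner, softener or peg box, though nothing in the motion came near them.
- The highest hook force I read was about 4 N, and nothing failed. One network reading called the squeegee "soap", a false detection; the real soap was the second candidate, in its place.

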